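# Weigh a tray of bushings on the spring scale

## Task

Weigh the tray that holds the steel bushings: pick it up by the black tab on its bail, set the bail bar into the scale's hook between the two collars, and ease it down until the spring carries the whole weight before you let go: the pointer must never move faster than 3 cm/s, down or back up. Leave the tray hanging level and still with the pointer settled; do not overload the scale or pull the pointer to its bottom stop, and leave the empty tray and the other things where they are.

Things in the scene. Friction and masses are not known exactly. Their poses are not given: they have to be found in the camera images.
- loaded_tray: A 70 x 90 x 35 mm open aluminium tray with a stiff wire bail that cannot fold and a black grip tab on top, 141 mm high in all. This one holds four stepped steel bushings, fast in the tray; in all it weighs 0.2 to 0.8 kg, differently each time. Origin: centre of the underside; z up, y along the bail bar.
- loaded_tray_bar (a point): Centre of the loaded tray's level bail bar (steel, 6 mm thick, along y), 100 mm above the tray's underside. Two dark collars on the bar, 12 mm across, leave the middle 18 mm free for the hook.
- loaded_tray_grip (a point): Point to grasp in the loaded tray's black tab, 30 mm above the bail bar's centre and 11 mm below the tab's top. The tab is 24 mm wide along y, 10 mm thick along x, and stands from 1 to 41 mm above the bar's centre.
- empty_tray: A 70 x 90 x 35 mm open aluminium tray with a stiff wire bail that cannot fold and a black grip tab on top, 141 mm high in all. This one is empty. It stays where it is. Origin: centre of the underside.
- scale: Grey spring scale, fixed to the bench: foot 110 mm wide, 14 mm thick, reaching 125 mm forward; upright housing 100 mm wide, 50 mm deep, 263 mm high, with a slot and a tick plate in front. An 8 mm round steel hook arm runs forward (-x) out of the slot, 235 mm above the bench. Origin: on the bench under the middle of the housing's front face; x points back, away from the hook.
- hook_seat (a point): Moves with the hook arm: where the bail bar's centre lies when seated, 113 mm before the housing, 230 mm above the bench unloaded. x runs along the arm to the housing; the bar lies across, along y. The seat is an open-topped dip, 12 mm deep, 14 mm long at the bottom; the upturned tip rises 18 mm on its front side. Bring the bail over the tip from the front (-x), then lower.
- pointer (a joint): How far the hook arm and pointer have sunk, m: 0 unloaded (top), bottom stop at 0.095. The spring pulls up with about 100 N per metre (0.1 N preload), lightly damped: a load let go away from its balance height makes the pointer jump. A tray of 0.2 to 0.8 kg rests at about 0.019 to 0.078.
- loupe: Black loupe, 36 mm across, 34 mm high, standing in front. Origin: centre of the underside. A bystander.
- objective: Silvery microscope objective, 25 mm across, 45 mm high, standing. Origin: centre of the underside. A bystander.
- battery: Block battery, 27 x 50 x 18 mm, lying. Origin: centre of the underside. A bystander.

How it is judged:
By the outcome, as a careful person would: the job done as asked, in the order asked, and still so for the second after the job is handed in, with the robot touching nothing.
It also fails if it takes over 72 s, if anything falls off the work surface, if the arm or the gripper's body presses on something with over 40 N, if the wrist force passes 120 N, or if a joint passes its speed limit or range.

## Robot

A 6-joint arm with a two-finger parallel gripper is mounted at the origin on a cart in front of the work surface, level with it; the furniture and walls round the work are solid. World frame = base frame: x ahead of the robot, y to its left, z up, the work surface at z = 0. Lengths are in m, angles in rad, forces in N, time in s.
With the tool pointing down it reaches from about 0.3 to 0.775 m from the base axis. Payload 14.6 kg.
Tool frame: the origin (TCP) lies between the finger pads; the fingertips stand 19 mm ahead of it and the grasp point (between the pads) is the TCP (ctrl.finger_overhang is the distance from the TCP to the fingertips, in m); z points along the fingers, y is the direction in which the jaws open and shut (so a half turn about z gives the same grasp; the last joint's range is limited). The gripper opens to 94 mm and grips with 3 to 60 N. Pads are 16 mm wide; open, the fingers measure 119 mm over their backs; the gripper's body (75 mm by 177 mm) begins 78 mm behind the grasp point.
Start: joints at [-1.289, 0.3, 1.521, -0, 1.321, -0.067], TCP at [0.188, -0.517, 0.224] pointing down, gripper open.
Joint ranges: [-3.03, 3.03], [-0.79, 2.21], [0.23, 2.52], [-1.04, 4.18], [0, 3.07], [-2.55, 2.55]. Speed limits (rad/s): [2.22, 2.22, 2.57, 3.14, 3.14, 3.14].

## Interface

Orientations are given as [roll, pitch, yaw] about the fixed x, y, z axes, in that order (R = Rz(yaw) Ry(pitch) Rx(roll)).
In Python, from station import ctrl gives the robot as it stands.
- The arm moves only by the tool send_rows, never from a script. Its argument "series" is a list of rows, each a list of 7 numbers: the turn, a rotation vector about the tool's x, y, z in degrees, then the shift along the tool's x, y, z in m, then the gripper's target within -1 to 1 (fully open at 1, half-way at 0, shut at -1). A call has 1 to 8 rows; each row is the pose to reach, as a shift and turn from the pose commanded when the call began, along the tool's axes at that moment; what a row does not reach only later rows make up. A row lasts 1/10 s, in which the tool goes at most 50 mm and 8.59 degrees, less where a joint would pass 70% of its speed; a pose out of reach is approached as far as the arm can. A call with a gripper value outside its range is refused whole. The fingers move at their own pace and stop on an object; "force" is the grip in N (left out, the last holds). Time passes only in rows, so rows that repeat a pose let the fingers close. It gives the time, the measured TCP pose, the force and the opening at its end, in the units of the state.
- ctrl.get_obs(): the state, without advancing time (a new reading comes with each control period).
- ctrl.camera(name): name is "side" or "top"; returns a dict with "pixels" (400x640x3 uint8, red, green, blue), "z_map" (400x640 float32, m along the optical axis (not along the pixel's ray), 0 where there is no reading), "fov_y" (degrees; the focal length in pixels is half the picture's height over the tangent of half this angle, whatever the lens; pixels are square), "cx", "cy" (the principal point, pixels), "R" (3x3) and "t" (3): a world point X has camera coordinates R X + t. Camera axes: x right, y down, z forward; pixel columns grow to the right and rows downward; lengths in m; the calibration is good to about 2 mm. A picture is of the moment at which its call begins.
- ctrl.hand_in(): hands the job in, once; it reports no verdict.
The state is a dict: "time_s": time; "qpos": joint angles; "joint_vel": joint speeds; "tau": joint torques, N m; "ee_pos": TCP position; "eef_rot": TCP orientation; "force": force on the tool from outside, world axes, zero at the start; "moment": the same for the moment, N m; "grip_width": finger opening in m.
Only numpy, scipy, OpenCV 4.12 (cv2) and the standard library are available. Lean on these libraries where they do the work, as an engineer would, in place of code of your own. Each camera call takes 0.05 s, during which the arm holds its last target.

## Working session

There is one attempt and no reset: what is moved stays moved. The work goes in short steps, Python scripts to look and compute and a tool call to move; the robot and the scene stay as the last step left them, time stands still between calls to the robot, and variables do not carry over. Pictures are saved under pics/ and viewed, and the job is handed in when it is done.

Besides the shell and the picture viewer there is one more tool, called as name(argument=value, ...) on one line, values as JSON. send_rows: Moves the arm, as the interface text tells. Its arguments: {"type":"object","properties":{"series":{"type":"array"},"force":{"type":"number"}},"required":["series"]}

```bash
mkdir -p pics; ls; cat > h.py <<'E'
import numpy as np, cv2
from station import ctrl
def cam(n,fn=None):
    c=ctrl.camera(n)
    if fn: cv2.imwrite('pics/'+fn,cv2.cvtColor(c['pixels'],cv2.COLOR_RGB2BGR))
    c['f']=200/np.tan(np.radians(c['fov_y'])/2)
    return c
def ray(c,u,v):
    R=np.array(c['R']);t=np.array(c['t'])
    o=-R.T@t; d=R.T@np.array([(u-c['cx'])/c['f'],(v-c['cy'])/c['f'],1.])
    return o,d
def onz(c,u,v,z):
    o,d=ray(c,u,v); return o+d*(z-o[2])/d[2]
def depth(c,u,v):
    o,d=ray(c,u,v); return o+d*c['z_map'][int(v),int(u)]
def cloud(c):
    R=np.array(c['R']);t=np.array(c['t'])
    v,u=np.mgrid[0:400,0:640]; z=c['z_map']
    P=np.stack([(u-c['cx'])/c['f']*z,(v-c['cy'])/c['f']*z,z],-1)
    return (P-t)@R
def proj(c,X):
    p=np.array(c['R'])@np.array(X)+np.array(c['t']); return c['f']*p[:2]/p[2]+[c['cx'],c['cy']]
E
python3 - <<'E'
from h import *
for n in('side','top'):
    c=cam(n,n+'0.png'); print(n,c['fov_y'],c['cx'],c['cy'],np.round(ray(c,320,200),3).tolist(), (c['z_map']==0).mean())
o=ctrl.get_obs(); print(o); print(ctrl.finger_overhang)
E
```

```text
pics
side 47.53496501698278 318.28819242068477 189.82723729398302 [[0.262, -0.656, 0.552], [0.333, 0.82, -0.465]] 0.00413671875
top 50.540174140875635 320.62478867637316 196.42624935691856 [[0.485, 0.076, 0.994], [0.065, 0.003, -0.998]] 0.0039765625
{'time_s': 0.1, 'qpos': array([-1.28856967e+00,  3.00396609e-01,  1.52150326e+00,  3.63845892e-05,
        1.32067780e+00, -6.66012892e-02]), 'joint_vel': array([-8.09540132e-04, -5.96233895e-04,  7.53739266e-05, -1.25295640e-03,
       -1.27843406e-03, -2.20849562e-03]), 'tau': array([ 1.71138665e-03, -5.32650125e+01, -3.53283119e+01,  7.10358960e-02,
        2.34954699e-02, -4.19109040e-05]), 'ee_pos': array([ 0.18793612, -0.51667754,  0.2239601 ]), 'eef_rot': array([-3.14061217e+00, -1.00719811e-04,  3.48818878e-01]), 'force': array([ 0.34292457,  0.06843848, -0.66994145]), 'moment': array([-0.00556154, -0.01153277,  0.05445051]), 'grip_width': 0.09402470814903936}
0.019
```

View pics/side0.png

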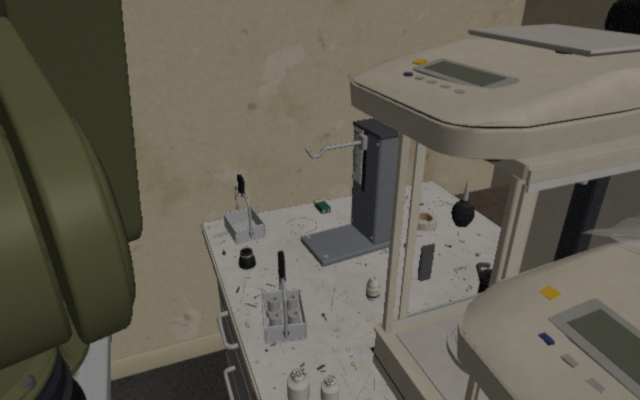

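View pics/top0.png

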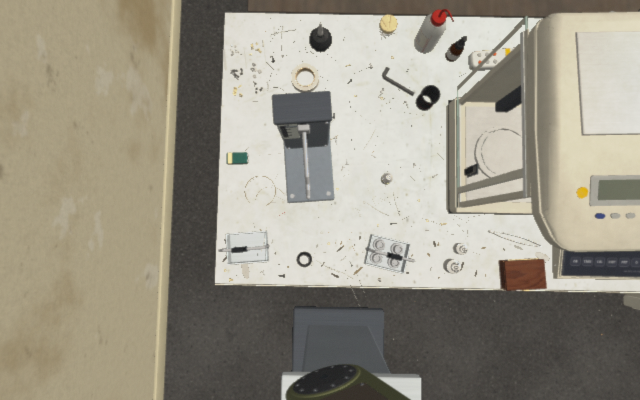

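Side view: the loaded tray is at about (284,315), the empty one at (243,222), and the scale's hook tip at (313,152). Top view: the loaded tray (four bushings) is at (387,253), the empty one at (247,247), and the scale arm runs from (305,130) to (308,195). I'll measure these next.

```bash
python3 - <<'E'
from h import *
c=cam('top'); s=cam('side')
im=cv2.cvtColor(c['pixels'],cv2.COLOR_RGB2BGR); sm=cv2.cvtColor(s['pixels'],cv2.COLOR_RGB2BGR)
a=cv2.resize(im[225:280,355:425],None,fx=5,fy=5,interpolation=cv2.INTER_CUBIC)
b=cv2.resize(im[90:210,265:345],None,fx=5,fy=5,interpolation=cv2.INTER_CUBIC)
d=cv2.resize(sm[240:350,250:320],None,fx=5,fy=5,interpolation=cv2.INTER_CUBIC)
e=cv2.resize(sm[110:210,295:405],None,fx=5,fy=5,interpolation=cv2.INTER_CUBIC)
cv2.imwrite('pics/a.png',a);cv2.imwrite('pics/b.png',b);cv2.imwrite('pics/d.png',d);cv2.imwrite('pics/e.png',e)
P=cloud(c); Q=cloud(s)
print('bench z',np.median(P[215:240,300:350,2]))
for nm,C,(r0,r1,c0,c1) in (('top',P,(225,280,355,425)),('side',Q,(240,350,250,320))):
    z=C[r0:r1,c0:c1]; 
    for lo,hi in((.11,.16),(.095,.112),(.025,.04)):
        m=(z[...,2]>lo)&(z[...,2]<hi); p=z[m]
        if len(p): print(nm,lo,len(p),p.mean(0).round(4),p.min(0).round(4),p.max(0).round(4))
for nm,C,(r0,r1,c0,c1) in (('top',P,(90,210,265,345)),('side',Q,(110,250,295,405))):
    z=C[r0:r1,c0:c1]
    for lo,hi in((.008,.02),(.21,.25),(.255,.27)):
        m=(z[...,2]>lo)&(z[...,2]<hi); p=z[m]
        if len(p): print(nm,lo,len(p),p.mean(0).round(4),p.min(0).round(4),p.max(0).round(4))
E
```

```text
bench z 0.0013111481312317133
top 0.11 75 [ 0.4311 -0.0725  0.1385] [ 0.4242 -0.0872  0.1101] [ 0.4376 -0.0624  0.1453]
top 0.095 91 [ 0.4315 -0.0698  0.1028] [ 0.4196 -0.1175  0.0951] [ 0.4411 -0.0281  0.1116]
top 0.025 481 [ 0.4301 -0.0753  0.0345] [ 0.3878 -0.1246  0.025 ] [ 0.4736 -0.024   0.04  ]
side 0.11 156 [ 0.4283 -0.0849  0.1295] [ 0.4232 -0.0918  0.1102] [ 0.4363 -0.0673  0.1415]
side 0.095 114 [ 0.4254 -0.098   0.1028] [ 0.4189 -0.1233  0.0952] [ 0.4332 -0.0651  0.1115]
side 0.025 1092 [ 0.429  -0.0802  0.032 ] [ 0.3868 -0.131   0.025 ] [0.4742 0.117  0.04  ]
top 0.008 2366 [0.612  0.1063 0.0152] [0.5435 0.0272 0.008 ] [0.8104 0.1688 0.02  ]
top 0.21 557 [0.632  0.1086 0.2361] [0.5375 0.0649 0.2101] [0.6776 0.1625 0.25  ]
top 0.255 1804 [0.695  0.1143 0.264 ] [0.6654 0.0621 0.2551] [0.7266 0.1669 0.2682]
side 0.008 1764 [0.6483 0.1873 0.0134] [0.5425 0.0414 0.008 ] [0.9461 0.7274 0.02  ]
side 0.21 1307 [0.6382 0.0311 0.2323] [ 0.5346 -0.2352  0.21  ] [0.7193 0.1576 0.25  ]
side 0.255 661 [0.663  0.0435 0.2612] [ 0.5354 -0.2351  0.255 ] [0.7193 0.1627 0.2699]
```

```bash
cd pics; python3 -c "
import cv2,numpy as np
a,b,d,e=[cv2.imread(x+'.png') for x in 'abde']
print([x.shape for x in (a,b,d,e)])
"
```

```text
[(275, 350, 3), (600, 400, 3), (550, 350, 3), (500, 550, 3)]
```

View pics/a.png

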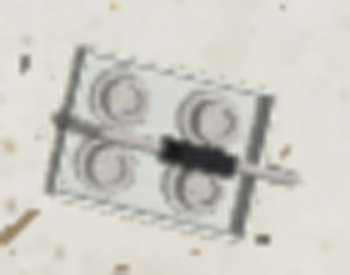

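View pics/b.png

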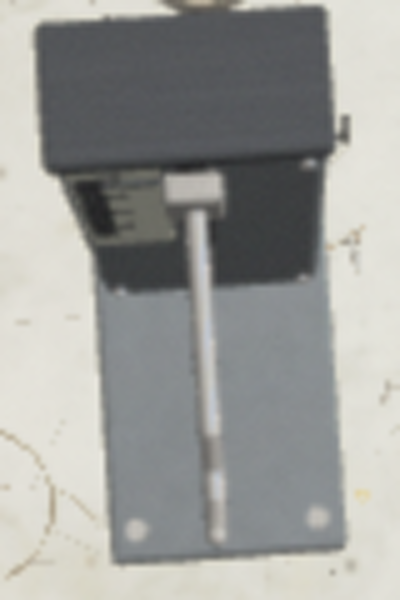

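View pics/d.png

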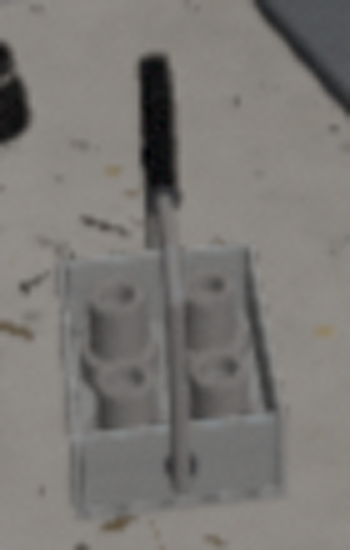

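View pics/e.png

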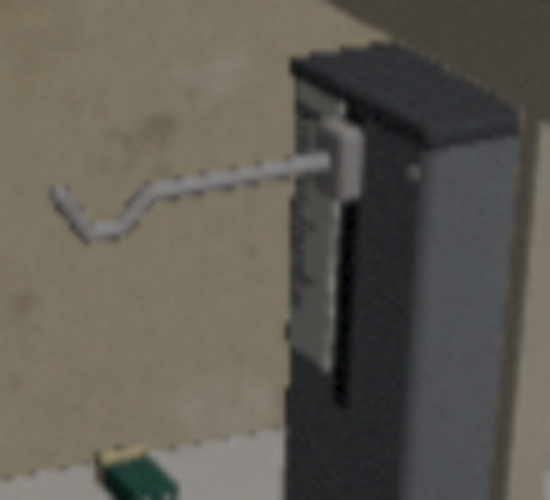

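```bash
cat >> h.py <<'E'
def rect(pts):
    r=cv2.minAreaRect((np.asarray(pts)*1000).astype(np.float32)); 
    return np.round(r[0],1),np.round(r[1],1),round(r[2],2)
E
python3 - <<'E'
from h import *
c=cam('top'); s=cam('side')
P=cloud(c)
hsv=c['pixels'].max(2)
def sub(mask,box):
    m=np.zeros_like(mask);r0,r1,c0,c1=box;m[r0:r1,c0:c1]=mask[r0:r1,c0:c1];return m
# tab
m=sub(hsv<60,(240,268,380,410)); v,u=np.nonzero(m)
p=np.array([onz(c,a,b,.141)[:2] for a,b in zip(u,v)]); print('tab',len(u),u.mean(),v.mean(),rect(p),p.mean(0))
d=p-p.mean(0); U,S,V=np.linalg.svd(d,full_matrices=False); print('dir',V[0],np.degrees(np.arctan2(V[0][1],V[0][0])),S)
# tray body by depth
z=P[...,2]
m=sub((z>.02)&(z<.045),(225,280,355,425)); v,u=np.nonzero(m)
p=np.array([onz(c,a,b,.035)[:2] for a,b in zip(u,v)]); print('tray rim',rect(p))
m=sub((z>.095)&(z<.112),(225,280,355,425)); v,u=np.nonzero(m)
p=np.array([onz(c,a,b,.103)[:2] for a,b in zip(u,v)]); l=cv2.fitLine((p*1000).astype(np.float32),cv2.DIST_HUBER,0,.01,.01).ravel(); print('bar',l, np.degrees(np.arctan2(l[1],l[0])),p.min(0),p.max(0))
# scale housing top
m=sub((z>.255)&(z<.272),(80,140,260,345)); v,u=np.nonzero(m)
p=np.array([onz(c,a,b,.263)[:2] for a,b in zip(u,v)]); print('housing',rect(p))
m=sub((z>.006)&(z<.022),(140,210,270,345)); v,u=np.nonzero(m)
k=(c['pixels'].astype(int).max(2)<150)&m; v,u=np.nonzero(k)
p=np.array([onz(c,a,b,.014)[:2] for a,b in zip(u,v)]); print('foot',rect(p),p.min(0),p.max(0))
# arm
m=sub((z>.215)&(z<.25),(130,205,290,320)); v,u=np.nonzero(m)
for r in range(130,202,6):
    uu=u[v==r]
    if len(uu): q=P[r,uu]; print(r,uu.min(),uu.max(),q.mean(0).round(4), onz(c,uu.mean(),r,.235)[:2].round(4))
E
```

```text
tab 46 394.0217391304348 255.97826086956522 (array([431.9, -71.6]), array([26.6,  7.1]), 78.62) [ 0.43201725 -0.07090813]
dir [-0.19765148 -0.98027236] -101.39965739145754 [0.05100482 0.01346976]
tray rim (array([431. , -72.2]), array([94.9, 69.5]), 77.15)
bar [ 2.1718408e-01  9.7613066e-01  4.3165186e+02 -6.9274300e+01] 77.4563 [ 0.4198418  -0.11500658] [ 0.44127166 -0.0293202 ]
housing (array([695.3, 114.5]), array([ 55. , 103.6]), 4.98)
foot (array([615.3, 108. ]), array([137.7, 107.2]), 4.99) [0.54349496 0.04938798] [0.68121853 0.16623054]
130 298 309 [0.6589 0.1093 0.2482] [0.662  0.1099]
136 302 305 [0.6501 0.1108 0.2389] [0.6509 0.1109]
142 302 306 [0.6391 0.1096 0.2391] [0.6399 0.1098]
148 303 306 [0.6282 0.1085 0.2389] [0.6289 0.1087]
154 303 307 [0.6172 0.1073 0.2393] [0.618  0.1075]
160 304 307 [0.6061 0.1061 0.2411] [0.607  0.1064]
166 304 307 [0.5955 0.106  0.2393] [0.5961 0.1061]
172 304 308 [0.5847 0.1048 0.2388] [0.5852 0.105 ]
178 305 308 [0.5738 0.1037 0.2393] [0.5743 0.1039]
184 305 309 [0.5643 0.103  0.2268] [0.5635 0.1027]
190 306 309 [0.5533 0.1018 0.2275] [0.5527 0.1016]
196 306 309 [0.5412 0.1011 0.2441] [0.5419 0.1014]
```

```bash
python3 - <<'E'
from h import *
c=cam('top'); s=cam('side')
P=cloud(c).reshape(-1,3); P=P[c['z_map'].ravel()>0]
Q=cloud(s).reshape(-1,3); Q=Q[s['z_map'].ravel()>0]
for nm,C in(('top',P),('side',Q)):
    k=C[(C[:,2]>.06)&(C[:,1]<-.12)&(C[:,0]>.3)]
    r=np.hypot(k[:,0],k[:,1]); 
    print(nm,len(k),k.min(0).round(3),k.max(0).round(3),'rmin',r.min().round(3),k[r.argmin()].round(3),'xmin',k[k[:,0].argmin()].round(3),'ymax',k[k[:,1].argmax()].round(3))
    for y in np.arange(-.5,-.1,.05):
        q=k[(k[:,1]>y)&(k[:,1]<y+.05)]
        if len(q): print(y.round(2),q[:,0].min().round(3),q[:,2].min().round(3),q[:,2].max().round(3))
E
```

```text
top 38027 [ 0.419 -0.613  0.06 ] [ 0.974 -0.121  0.496] rmin 0.437 [ 0.419 -0.122  0.092] xmin [ 0.419 -0.122  0.092] ymax [ 0.421 -0.121  0.093]
-0.4 0.525 0.071 0.095
-0.35 0.463 0.07 0.495
-0.3 0.462 0.07 0.495
-0.25 0.462 0.06 0.496
-0.2 0.6 0.06 0.447
-0.15 0.419 0.06 0.135
side 80319 [ 0.417 -0.562  0.06 ] [ 0.801 -0.12   0.492] rmin 0.435 [ 0.417 -0.124  0.072] xmin [ 0.417 -0.125  0.074] ymax [ 0.419 -0.12   0.092]
-0.5 0.438 0.302 0.383
-0.45 0.472 0.132 0.477
-0.4 0.463 0.072 0.492
-0.35 0.461 0.06 0.491
-0.3 0.46 0.06 0.491
-0.25 0.461 0.06 0.491
-0.2 0.767 0.06 0.063
-0.15 0.417 0.06 0.098
```

```bash
cat >> h.py <<'E'
def delta(p,yaw,tx,ty,tz,tyaw):
    "from world pose p,yaw(deg) to target -> turn about tool z deg, tool shift"
    a=np.radians(yaw); d=np.array([tx,ty,tz])-p
    return (-(tyaw-yaw)), np.array([np.cos(a)*d[0]+np.sin(a)*d[1], np.sin(a)*d[0]-np.cos(a)*d[1], -d[2]])
def path(p,yaw,wps):
    for w in wps:
        t,s=delta(np.array(p),yaw,*w); print([0,0,round(t,1)]+s.round(4).tolist())
def now():
    o=ctrl.get_obs(); return o['ee_pos'],np.degrees(o['eef_rot'][2]),o
E
python3 - <<'E'
from h import *
p,y,o=now()
path(p,y,[(.188-.078*k/6,-.517+.187*k/6,.224+.05*k/6,20) for k in (2,4,6)])
E
```

```text
[0, 0, np.float64(-0.0), -0.0032, -0.0673, -0.0163]
[0, 0, np.float64(-0.0), -0.0063, -0.1348, -0.033]
[0, 0, np.float64(-0.0), -0.0094, -0.2022, -0.0496]
```

send_rows(series=[[0, 0, 0, -0.0015, -0.034, -0.008, 1], [0, 0, 0, -0.003, -0.067, -0.017, 1], [0, 0, 0, -0.0045, -0.1, -0.025, 1], [0, 0, 0, -0.006, -0.134, -0.033, 1], [0, 0, 0, -0.0075, -0.168, -0.042, 1], [0, 0, 0, -0.009, -0.202, -0.05, 1], [0, 0, 0, -0.009, -0.202, -0.05, 1]])

```text
time_s: 1.1
ee_pos: [0.1098, -0.3283, 0.2758]
eef_rot: [3.138, 0.0, 0.349]
force: [-0.3, -0.5, -0.8]
grip_width: 0.0941
```

```bash
python3 - <<'E'
from h import *
p,y,o=now()
W=[]
for k in range(1,11):
    a=np.radians(-71.5+62*k/10); r=.346; W.append((r*np.cos(a),r*np.sin(a),.26,20-32.7*k/10))
path(p,y,W[:5]); print(W[4])
path(W[4][:3],W[4][3],W[5:])
E
```

```text
[0, 0, np.float64(3.2), 0.0375, -0.0013, 0.0158]
[0, 0, np.float64(6.5), 0.0745, -0.0063, 0.0158]
[0, 0, np.float64(9.8), 0.1109, -0.0154, 0.0158]
[0, 0, np.float64(13.1), 0.146, -0.0284, 0.0158]
[0, 0, np.float64(16.3), 0.1795, -0.045, 0.0158]
(np.float64(0.2631004640976107), np.float64(-0.22470902472224352), 0.26, 3.6499999999999986)
[0, 0, 3.3, 0.0246, -0.0282, -0.0]
[0, 0, 6.5, 0.046, -0.0589, -0.0]
[0, 0, 9.8, 0.0639, -0.0918, -0.0]
[0, 0, 13.1, 0.0782, -0.1264, -0.0]
[0, 0, 16.4, 0.0887, -0.1623, -0.0]
```

send_rows(series=[[0, 0, 3.2, 0.0375, -0.001, 0.004, 1], [0, 0, 6.5, 0.0745, -0.006, 0.008, 1], [0, 0, 9.8, 0.111, -0.015, 0.012, 1], [0, 0, 13.1, 0.146, -0.028, 0.015, 1], [0, 0, 16.3, 0.18, -0.045, 0.015, 1]])

```text
time_s: 1.6
ee_pos: [0.2656, -0.2255, 0.259]
eef_rot: [-3.141, 0.0, 0.062]
force: [-0.9, -0.6, -0.5]
grip_width: 0.094
```

send_rows(series=[[0, 0, 3.3, 0.025, -0.028, 0, 1], [0, 0, 6.5, 0.046, -0.059, 0, 1], [0, 0, 9.8, 0.064, -0.092, 0, 1], [0, 0, 13.1, 0.078, -0.126, 0, 1], [0, 0, 16.4, 0.089, -0.162, 0, 1], [0, 0, 16.4, 0.089, -0.162, 0, 1]])

```text
time_s: 2.2
ee_pos: [0.3436, -0.056, 0.2593]
eef_rot: [-3.141, 0.0, -0.22]
force: [0.4, -0.6, -0.4]
grip_width: 0.0942
```

```bash
python3 - <<'E'
from h import *
p,y,o=now(); print(p,y,o['eef_rot'],o['qpos'])
path(p,y,[(.4313,-.072,.22,-12.7),(.4313,-.072,.133,-12.7)])
E
```

```text
[ 0.34363729 -0.05596283  0.25932347] -12.589364997657752 [-3.14104571e+00  6.46319358e-05 -2.19725870e-01] [-2.67149308e-01 -2.02107103e-01  1.96551948e+00  5.53488843e-04
  1.37827079e+00  1.52326698e+00]
[0, 0, np.float64(0.1), 0.0891, -0.0035, 0.0393]
[0, 0, np.float64(0.1), 0.0891, -0.0035, 0.1263]
```

send_rows(series=[[0, 0, 0, 0.03, -0.001, 0.01, 1], [0, 0, 0, 0.06, -0.002, 0.025, 1], [0, 0, 0, 0.089, -0.0035, 0.04, 1], [0, 0, 0, 0.089, -0.0035, 0.04, 1], [0, 0, 0, 0.089, -0.0035, 0.04, 1]])

```text
time_s: 2.7
ee_pos: [0.4301, -0.0755, 0.2188]
eef_rot: [3.142, 0.002, -0.222]
force: [-0.6, -0.3, -0.2]
grip_width: 0.0936
```

```bash
python3 - <<'E'
from h import *
c=cam('top','top1.png'); s=cam('side','side1.png')
p,y,o=now(); print(p,y,o['force'])
path(p,y,[(.4315,-.072,.131,-12.7)])
a=cv2.imread('pics/top1.png')[200:290,340:440]; b=cv2.imread('pics/side1.png')[150:350,220:360]
cv2.imwrite('pics/c1.png',np.hstack([cv2.resize(a,(400,360)),cv2.resize(b,(252,360))]))
E
```

```text
[ 0.42989448 -0.07535621  0.21992156] -12.721250107882433 [ 0.77078567 -0.86551292 -0.44313646]
[0, 0, np.float64(-0.0), 0.0008, -0.0036, 0.0889]
```

View pics/c1.png

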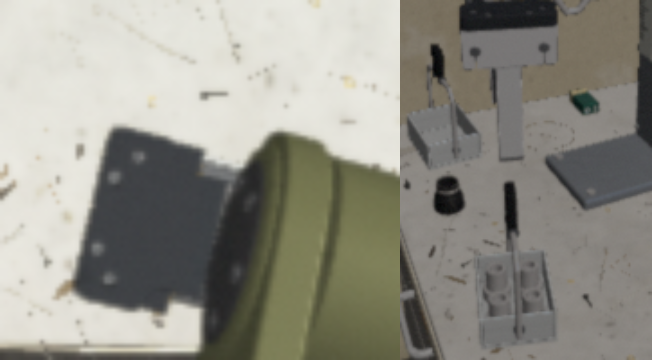

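send_rows(series=[[0, 0, 0, 0.001, -0.0036, 0.02, 1], [0, 0, 0, 0.001, -0.0036, 0.045, 1], [0, 0, 0, 0.001, -0.0036, 0.065, 1], [0, 0, 0, 0.001, -0.0036, 0.082, 1], [0, 0, 0, 0.001, -0.0036, 0.089, 1], [0, 0, 0, 0.001, -0.0036, 0.089, 1], [0, 0, 0, 0.001, -0.0036, 0.089, 1], [0, 0, 0, 0.001, -0.0036, 0.089, 1]])

```text
time_s: 3.6
ee_pos: [0.4324, -0.072, 0.1315]
eef_rot: [3.142, -0.002, -0.222]
force: [0.2, 0.1, 0.8]
grip_width: 0.0941
```

```bash
python3 - <<'E'
from h import *
s=cam('side','side2.png')
p,y,o=now(); print(p,y,o['force'])
b=cv2.imread('pics/side2.png')[150:350,220:360]
cv2.imwrite('pics/c2.png',cv2.resize(b,None,fx=3,fy=3,interpolation=cv2.INTER_CUBIC))
E
```

```text
[ 0.43235545 -0.07189735  0.13129779] -12.713332642702628 [-0.31645011 -0.20023092  0.36619098]
```

View pics/c2.png

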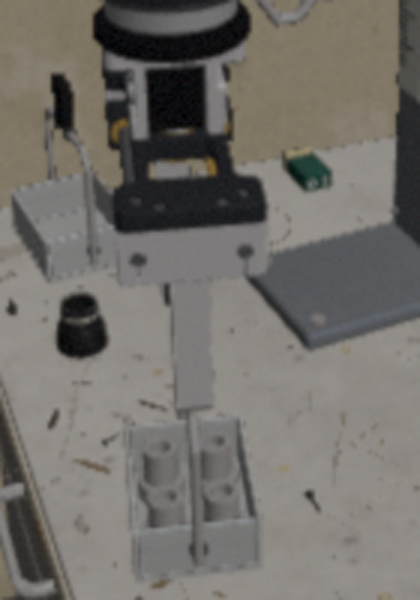

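The near finger hides the tab and is in line with the bail at (192,400) in the crop, so I'm closing on the tab.

send_rows(series=[[0, 0, 0, 0, 0, 0, -1], [0, 0, 0, 0, 0, 0, -1], [0, 0, 0, 0, 0, 0, -1], [0, 0, 0, 0, 0, 0, -1], [0, 0, 0, 0, 0, 0, -1], [0, 0, 0, 0, 0, 0, -1], [0, 0, 0, 0, 0, 0, -1], [0, 0, 0, 0, 0, 0, -1]], force=35)

```text
time_s: 4.45
ee_pos: [0.432, -0.0718, 0.1305]
eef_rot: [3.142, -0.0, -0.222]
force: [0.4, 0.2, -0.3]
grip_width: 0.0336
```

send_rows(series=[[0, 0, 0, 0, 0, 0, -1], [0, 0, 0, 0, 0, 0, -1], [0, 0, 0, 0, 0, 0, -1], [0, 0, 0, 0, 0, 0, -1], [0, 0, 0, 0, 0, 0, -1]])

```text
time_s: 4.95
ee_pos: [0.4319, -0.0718, 0.1303]
eef_rot: [-3.142, 0.0, -0.222]
force: [-0.7, 0.7, -2.6]
grip_width: 0.0236
```

send_rows(series=[[0, 0, 0, 0, 0, -0.003, -1], [0, 0, 0, 0, 0, -0.01, -1], [0, 0, 0, 0, 0, -0.02, -1], [0, 0, 0, 0, 0, -0.03, -1], [0, 0, 0, 0, 0, -0.04, -1], [0, 0, 0, 0, 0, -0.04, -1], [0, 0, 0, 0, 0, -0.04, -1], [0, 0, 0, 0, 0, -0.04, -1]])

```text
time_s: 5.75
ee_pos: [0.4318, -0.0718, 0.1701]
eef_rot: [3.142, 0.001, -0.222]
force: [-0.0, 0.3, -2.8]
grip_width: 0.0239
```

```bash
python3 - <<'E'
from h import *
s=cam('side','side3.png')
F=[]
for _ in range(4): cam('top'); F.append(ctrl.get_obs()['force'])
p,y,o=now(); print(p,y,np.round(F,2),o['moment'],o['grip_width'],o['qpos'])
b=cv2.imread('pics/side3.png')[130:350,220:360]
cv2.imwrite('pics/c3.png',cv2.resize(b,None,fx=2.7,fy=2.7,interpolation=cv2.INTER_CUBIC))
E
```

```text
[ 0.43192334 -0.07178426  0.17021486] -12.717092824085688 [[-0.1   0.22 -3.3 ]
 [ 0.05  0.65 -2.9 ]
 [-0.47 -0.61 -2.71]
 [-0.31 -0.05 -2.11]] [ 0.02456673 -0.00702374  0.04480874] 0.023772530625355885 [-2.48387294e-01  1.06856497e-01  1.88729183e+00  1.43043845e-05
  1.14791320e+00  1.54435831e+00]
```

View pics/c3.png

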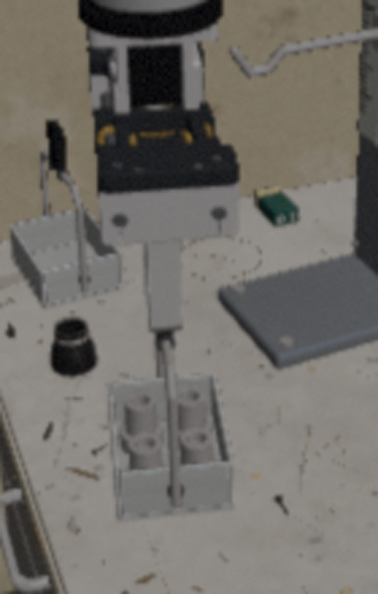

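The tray hangs level from the grip and weighs about 2.75 N (0.28 kg), so I expect the pointer to sink about 0.027. I'm lifting it and moving it to a point in front of the hook.

```bash
python3 - <<'E'
from h import *
p,y,o=now()
path((.432,-.0718,.298),y,[(.432+(.508-.432)*k/8,-.0718+(.0985+.0718)*k/8,.298,-12.7+17.7*k/8) for k in range(1,9)])
E
```

```text
[0, 0, np.float64(-2.2), 0.0046, -0.0229, -0.0]
[0, 0, np.float64(-4.4), 0.0092, -0.0457, -0.0]
[0, 0, np.float64(-6.7), 0.0137, -0.0686, -0.0]
[0, 0, np.float64(-8.9), 0.0183, -0.0914, -0.0]
[0, 0, np.float64(-11.1), 0.0229, -0.1143, -0.0]
[0, 0, np.float64(-13.3), 0.0275, -0.1371, -0.0]
[0, 0, np.float64(-15.5), 0.0321, -0.16, -0.0]
[0, 0, np.float64(-17.7), 0.0366, -0.1829, -0.0]
```

send_rows(series=[[0, 0, 0, 0, 0, -0.01, -1], [0, 0, 0, 0, 0, -0.03, -1], [0, 0, 0, 0, 0, -0.052, -1], [0, 0, 0, 0, 0, -0.075, -1], [0, 0, 0, 0, 0, -0.097, -1], [0, 0, 0, 0, 0, -0.115, -1], [0, 0, 0, 0, 0, -0.128, -1], [0, 0, 0, 0, 0, -0.128, -1]])

```text
time_s: 6.8
ee_pos: [0.4324, -0.0719, 0.3002]
eef_rot: [3.142, -0.003, -0.222]
force: [-0.2, 0.5, -3.3]
grip_width: 0.0235
```

send_rows(series=[[0, 0, -1.5, 0.003, -0.015, 0, -1], [0, 0, -3.7, 0.008, -0.038, 0, -1], [0, 0, -6.4, 0.013, -0.066, 0, -1], [0, 0, -9.2, 0.019, -0.095, 0, -1], [0, 0, -12, 0.025, -0.124, 0, -1], [0, 0, -14.8, 0.03, -0.152, 0, -1], [0, 0, -16.8, 0.035, -0.173, 0, -1], [0, 0, -17.7, 0.037, -0.183, 0, -1]])

```text
time_s: 7.6
ee_pos: [0.5085, 0.0999, 0.2972]
eef_rot: [-3.141, 0.002, 0.089]
force: [-0.7, -0.1, -3.3]
grip_width: 0.0235
```

send_rows(series=[[0, 0, 0, 0, 0, 0, -1], [0, 0, 0, 0, 0, 0, -1], [0, 0, 0, 0, 0, 0, -1]])

```text
time_s: 7.9
ee_pos: [0.5081, 0.0977, 0.2985]
eef_rot: [3.141, -0.0, 0.086]
force: [-1.4, -0.4, -3.0]
grip_width: 0.0237
```

```bash
python3 - <<'E'
from h import *
s=cam('side','side4.png');c=cam('top','top4.png')
p,y,o=now(); print(p,y,o['force'],o['grip_width'],o['qpos'])
b=cv2.imread('pics/side4.png')[60:240,240:420]
cv2.imwrite('pics/c4.png',cv2.resize(b,None,fx=3.2,fy=3.2,interpolation=cv2.INTER_CUBIC))
E
```

```text
[0.50824819 0.09783235 0.29858858] 4.909035349259065 [ 0.21278471  1.04220997 -3.28945466] 0.023887329103026534 [ 1.19423032e-01  1.79239087e-01  1.49838319e+00 -6.72491263e-05
  1.46369625e+00  1.60454772e+00]
```

View pics/c4.png

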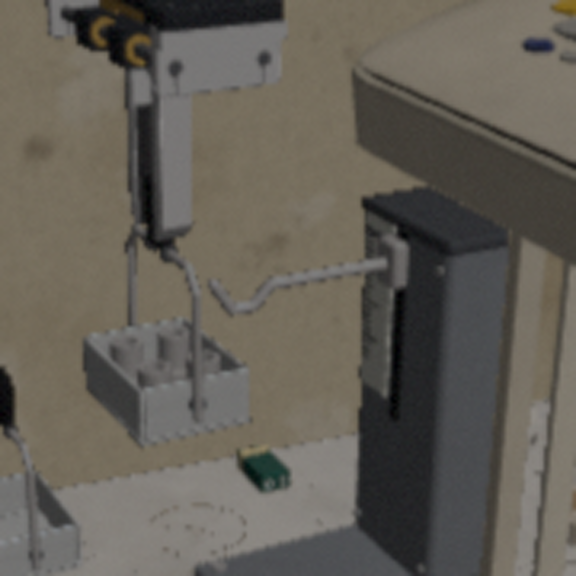

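View pics/top4.png

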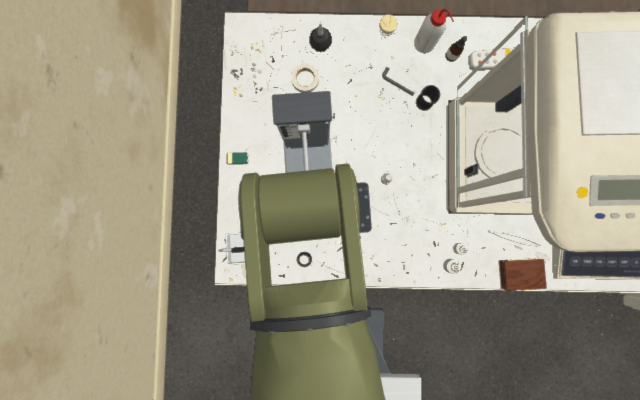

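```bash
python3 - <<'E'
from h import *
s=cam('side'); im=cv2.cvtColor(s['pixels'],cv2.COLOR_RGB2BGR)
p,y,o=now()
a=np.radians(5); xh=np.array([np.cos(a),np.sin(a),0]); yh=np.array([-np.sin(a),np.cos(a),0])
seat=np.array([.558,.1027,.230]); bar=p-[0,0,.0303]
big=cv2.resize(im[60:240,240:420],None,fx=4,fy=4,interpolation=cv2.INTER_CUBIC)[100:500,100:600]
def mk(X,col):
    q=(proj(s,X)-[239.5,59.5])*4-[100,100]; cv2.drawMarker(big,tuple(int(v) for v in q),col,cv2.MARKER_CROSS,10,1); print(proj(s,X))
mk(seat,(0,0,255)); mk(seat-[0,0,.007],(0,255,0))
for k in(-.045,-.009,0,.009,.045): mk(bar+k*yh,(255,0,255))
mk(bar-[0,0,.1]+.045*-yh-.035*xh,(0,255,255))
mk(bar-[0,0,.1]+.045*-yh+.035*xh,(0,255,255))
# tip top, arm
mk(seat-.013*xh-.004*xh+[0,0,.015],(255,0,0))
cv2.imwrite('pics/c5.png',big)
E
```

```text
[314.42007032 151.12885493]
[314.41925274 154.51632598]
[300.4089334  143.98404092]
[292.14012314 137.68929566]
[290.1618799  136.18333085]
[288.21739851 134.70306771]
[280.76037603 129.02630703]
[283.73432408 198.45731657]
[317.9641525  190.86036769]
[306.36681457 145.19239658]
```

View pics/c5.png

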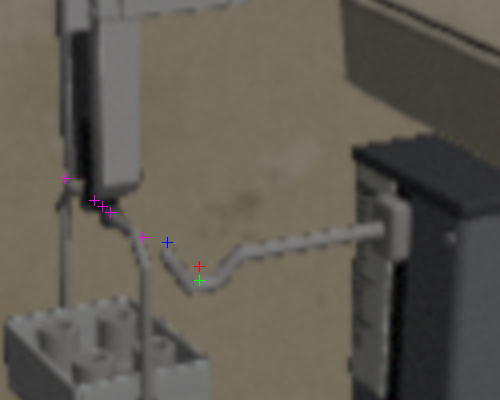

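```bash
python3 - <<'E'
from h import *
p,y,o=now(); print(p,y)
path(p,y,[(.56,.1029,.298,5),(.56,.1029,.268,5)])
E
```

```text
[0.50825732 0.09795678 0.2986054 ] 4.920506011078358
[0, 0, np.float64(-0.1), 0.052, -0.0005, 0.0006]
[0, 0, np.float64(-0.1), 0.052, -0.0005, 0.0306]
```

send_rows(series=[[0, 0, 0, 0.004, 0, 0, -1], [0, 0, 0, 0.012, 0, 0, -1], [0, 0, 0, 0.021, 0, 0, -1], [0, 0, 0, 0.03, 0, 0, -1], [0, 0, 0, 0.039, 0, 0, -1], [0, 0, 0, 0.047, -0.0003, 0, -1], [0, 0, 0, 0.052, -0.0005, 0, -1], [0, 0, 0, 0.052, -0.0005, 0, -1]])

```text
time_s: 8.85
ee_pos: [0.5606, 0.1036, 0.2981]
eef_rot: [-3.142, 0.001, 0.087]
force: [-0.9, 0.9, -2.6]
grip_width: 0.0236
```

send_rows(series=[[0, 0, 0, 0, 0, 0, -1], [0, 0, 0, 0, 0, 0, -1], [0, 0, 0, 0, 0, 0, -1]])

```text
time_s: 9.15
ee_pos: [0.56, 0.1036, 0.2986]
eef_rot: [3.142, -0.0, 0.087]
force: [0.4, -0.6, -1.8]
grip_width: 0.0238
```

```bash
cat >> h.py <<'E'
def view(fn):
    s=cam('side'); im=cv2.cvtColor(s['pixels'],cv2.COLOR_RGB2BGR)
    cv2.imwrite('pics/'+fn,cv2.resize(im[90:230,270:410],None,fx=4,fy=4,interpolation=cv2.INTER_CUBIC))
    p,y,o=now(); print(o['time_s'],p.round(4),y.round(2),o['force'].round(2),o['moment'].round(3),o['grip_width'].round(4))
E
python3 - <<'E'
from h import *
view('c6.png'); p,y,o=now(); path(p,y,[(.56,.1029,.268,5)])
E
```

```text
Traceback (most recent call last):
  File "h.py", line 38, in view
    p,y,o=now(); print(o['time_s'],p.round(4),y.round(2),o['force'].round(2),o['moment'].round(3),o['grip_width'].round(4))
                                                                                                  ^^^^^^^^^^^^^^^^^^^^^
AttributeError: 'float' object has no attribute 'round'
```

View pics/c6.png

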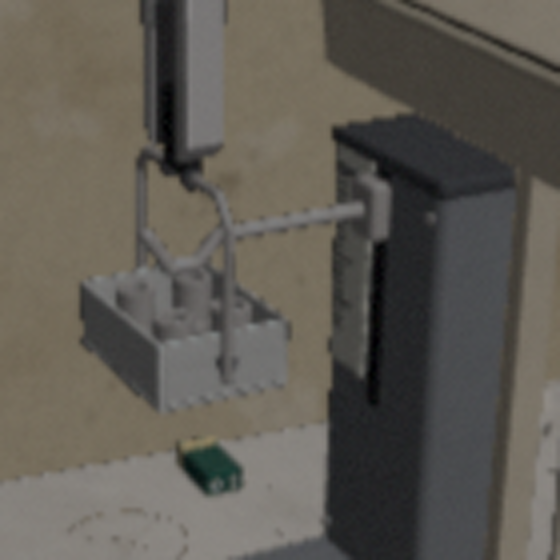

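The bar at (185,170) is straight above the hook's dip at (183,265), so I'm lowering to just above the seat.

send_rows(series=[[0, 0, 0, 0, 0.0005, 0.003, -1], [0, 0, 0, 0, 0.0005, 0.007, -1], [0, 0, 0, 0, 0.0005, 0.012, -1], [0, 0, 0, 0, 0.0005, 0.017, -1], [0, 0, 0, 0, 0.0005, 0.022, -1], [0, 0, 0, 0, 0.0005, 0.026, -1], [0, 0, 0, 0, 0.0005, 0.028, -1], [0, 0, 0, 0, 0.0005, 0.028, -1]])

```text
time_s: 10.0
ee_pos: [0.5601, 0.1031, 0.2702]
eef_rot: [-3.142, 0.0, 0.087]
force: [0.1, 0.2, -3.1]
grip_width: 0.0239
```

```bash
sed -i "s/o\['grip_width'\].round(4)/round(float(o['grip_width']),4)/" h.py
python3 - <<'E'
from h import *
view('c7.png')
E
```

```text
10.05 [0.5602 0.1031 0.2705] 4.98 [-0.86  0.28 -1.64] [ 0.025 -0.03   0.045] 0.0236
```

View pics/c7.png

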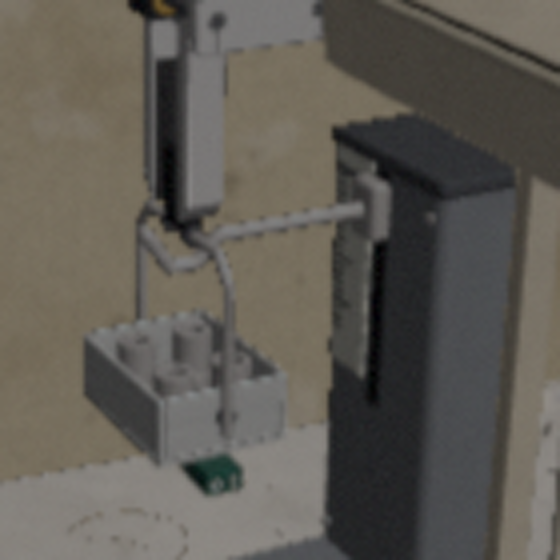

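send_rows(series=[[0, 0, 0, 0, 0, 0.001, -1], [0, 0, 0, 0, 0, 0.002, -1], [0, 0, 0, 0, 0, 0.003, -1], [0, 0, 0, 0, 0, 0.004, -1], [0, 0, 0, 0, 0, 0.005, -1], [0, 0, 0, 0, 0, 0.006, -1], [0, 0, 0, 0, 0, 0.007, -1], [0, 0, 0, 0, 0, 0.008, -1]])

```text
time_s: 10.85
ee_pos: [0.5602, 0.1031, 0.2624]
eef_rot: [-3.142, 0.0, 0.087]
force: [0.6, -0.4, -2.5]
grip_width: 0.0235
```

send_rows(series=[[0, 0, 0, 0, 0, 0.001, -1], [0, 0, 0, 0, 0, 0.002, -1], [0, 0, 0, 0, 0, 0.003, -1], [0, 0, 0, 0, 0, 0.004, -1], [0, 0, 0, 0, 0, 0.005, -1], [0, 0, 0, 0, 0, 0.006, -1], [0, 0, 0, 0, 0, 0.007, -1], [0, 0, 0, 0, 0, 0.008, -1]])

```text
time_s: 11.65
ee_pos: [0.5602, 0.1031, 0.2544]
eef_rot: [3.142, -0.0, 0.087]
force: [-0.9, 0.1, -2.2]
grip_width: 0.0237
```

```bash
python3 - <<'E'
from h import *
view('c8.png')
E
```

```text
11.7 [0.5602 0.1031 0.2543] 4.98 [ 0.25  0.46 -2.25] [ 0.038 -0.034  0.01 ] 0.0239
```

View pics/c8.png

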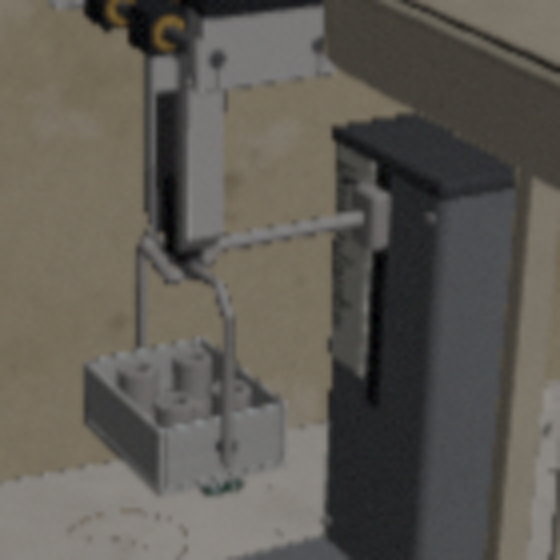

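The arm has sunk about 5 mm with the bar in the dip, so it is seated. I'll average force readings here to learn the noise and bias.

```bash
cat >> h.py <<'E'
def avg(n):
    F=[];T=[];M=[]
    for _ in range(n):
        ctrl.camera('side'); o=ctrl.get_obs(); F.append(o['force']);T.append(o['tau']);M.append(o['moment'])
    F=np.array(F);T=np.array(T);M=np.array(M); print('F',F.mean(0).round(3),'sd',F.std(0).round(2),'se',(F.std(0)/n**.5).round(3),'M',M.mean(0).round(4),M.std(0).round(3)); print('tau',T.mean(0).round(3),T.std(0).round(3)); print(o['time_s'],o['ee_pos'].round(4),o['qpos'].round(4).tolist())
    return F
E
python3 - <<'E'
from h import *
avg(30)
E
```

```text
F [ 0.033 -0.02  -2.298] sd [0.41 0.39 0.43] se [0.074 0.072 0.078] M [0.0159 0.0029 0.0007] [0.024 0.031 0.027]
tau [ 0.0000e+00 -5.6688e+01 -3.7188e+01  1.3000e-02 -7.6000e-02 -0.0000e+00] [0.001 0.033 0.03  0.    0.009 0.   ]
13.2 [0.5602 0.1031 0.2545] [0.1177, 0.323, 1.4209, 0.0, 1.3977, 1.6015]
```

Lateral bias is about zero and noise is 0.4 N per reading. I'll keep lowering at 1 cm/s.

send_rows(series=[[0, 0, 0, 0, 0, 0.001, -1], [0, 0, 0, 0, 0, 0.002, -1], [0, 0, 0, 0, 0, 0.003, -1], [0, 0, 0, 0, 0, 0.004, -1], [0, 0, 0, 0, 0, 0.005, -1], [0, 0, 0, 0, 0, 0.006, -1], [0, 0, 0, 0, 0, 0.007, -1], [0, 0, 0, 0, 0, 0.008, -1]])

```text
time_s: 14.0
ee_pos: [0.5602, 0.1031, 0.2464]
eef_rot: [-3.142, -0.0, 0.087]
force: [-0.8, -1.4, -1.4]
grip_width: 0.0234
```

send_rows(series=[[0, 0, 0, 0, 0, 0.001, -1], [0, 0, 0, 0, 0, 0.002, -1], [0, 0, 0, 0, 0, 0.003, -1], [0, 0, 0, 0, 0, 0.004, -1], [0, 0, 0, 0, 0, 0.005, -1], [0, 0, 0, 0, 0, 0.006, -1], [0, 0, 0, 0, 0, 0.006, -1]])

```text
time_s: 14.7
ee_pos: [0.5602, 0.1031, 0.2404]
eef_rot: [-3.142, 0.0, 0.087]
force: [-0.3, 0.0, -1.0]
grip_width: 0.0234
```

```bash
python3 - <<'E'
from h import *
avg(50); view('c9.png')
E
```

```text
F [ 0.152  0.03  -0.74 ] sd [0.59 0.57 0.47] se [0.083 0.08  0.066] M [ 0.0168 -0.0067  0.015 ] [0.027 0.034 0.029]
tau [ 1.0000e-03 -5.6123e+01 -3.6262e+01  1.5000e-02 -5.8000e-02  0.0000e+00] [0.002 0.025 0.019 0.    0.013 0.   ]
17.2 [0.5602 0.1031 0.2405] [0.1177, 0.3321, 1.4413, -0.0, 1.3681, 1.6015]
17.25 [0.5602 0.1031 0.2404] 4.98 [-0.14  0.53 -0.72] [ 0.04  -0.005  0.01 ] 0.0236
```

View pics/c9.png

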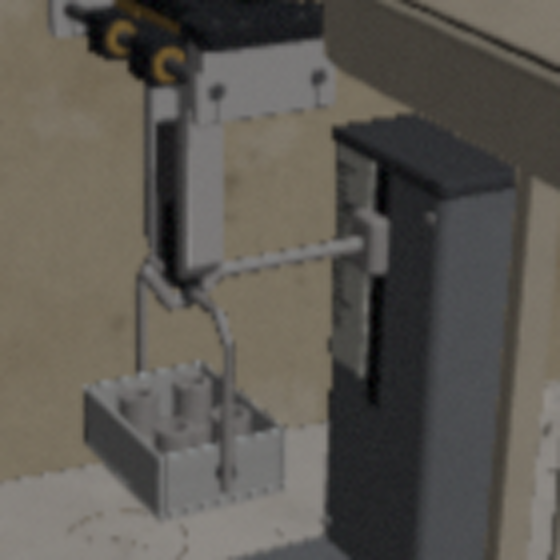

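The arm is tracking smoothly: the pointer block is now at (372,240), against (372,218) before. The slope is about 110 N/m with 0.74 N left, so I'm easing down 6 mm.

send_rows(series=[[0, 0, 0, 0, 0, 0.001, -1], [0, 0, 0, 0, 0, 0.002, -1], [0, 0, 0, 0, 0, 0.003, -1], [0, 0, 0, 0, 0, 0.004, -1], [0, 0, 0, 0, 0, 0.005, -1], [0, 0, 0, 0, 0, 0.006, -1], [0, 0, 0, 0, 0, 0.006, -1]])

```text
time_s: 17.95
ee_pos: [0.5602, 0.1031, 0.2343]
eef_rot: [3.142, 0.0, 0.087]
force: [0.4, -0.2, 0.3]
grip_width: 0.0237
```

```bash
python3 - <<'E'
from h import *
avg(100)
E
```

```text
F [ 0.13  -0.067 -0.189] sd [0.51 0.51 0.57] se [0.051 0.051 0.057] M [ 0.019  -0.015  -0.0027] [0.028 0.031 0.028]
tau [ 3.0000e-03 -5.5886e+01 -3.5848e+01  1.6000e-02 -4.4000e-02  0.0000e+00] [0.001 0.019 0.014 0.    0.009 0.   ]
22.95 [0.5602 0.1031 0.2344] [0.1177, 0.3363, 1.4498, 0.0, 1.3556, 1.6015]
```

send_rows(series=[[0, 0, 0, 0, 0, 0.0005, -1], [0, 0, 0, 0, 0, 0.001, -1], [0, 0, 0, 0, 0, 0.0015, -1], [0, 0, 0, 0, 0, 0.0015, -1]])

```text
time_s: 23.35
ee_pos: [0.5602, 0.1031, 0.2329]
eef_rot: [-3.142, 0.0, 0.087]
force: [-0.3, 0.3, -0.1]
grip_width: 0.0237
```

```bash
python3 - <<'E'
from h import *
F=avg(120); view('c10.png')
E
```

```text
F [ 0.088 -0.034 -0.042] sd [0.43 0.51 0.48] se [0.04  0.047 0.044] M [ 0.024  -0.0191  0.0013] [0.029 0.033 0.029]
tau [ 4.0000e-03 -5.5829e+01 -3.5742e+01  1.6000e-02 -3.9000e-02  0.0000e+00] [0.001 0.009 0.007 0.    0.003 0.   ]
29.35 [0.5602 0.1031 0.233 ] [0.1177, 0.3374, 1.4519, 0.0001, 1.3523, 1.6014]
29.4 [0.5602 0.1031 0.2329] 4.98 [ 0.42 -0.05 -0.65] [ 0.066 -0.022 -0.048] 0.0237
```

View pics/c10.png

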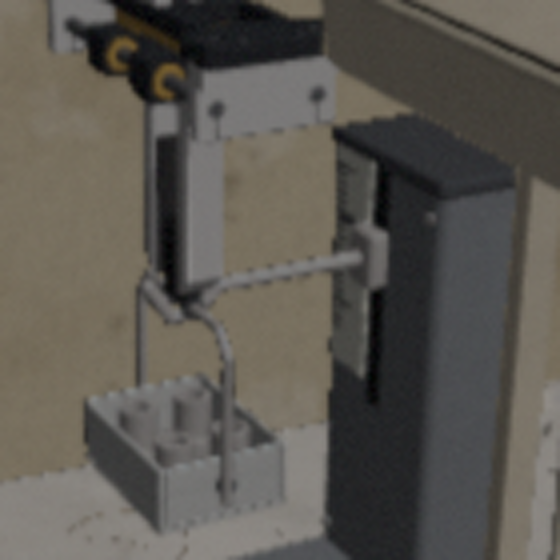

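The spring now carries everything: Fz is -0.04 ± 0.04 N and the pointer block is at (372,258). I'm opening the fingers.

send_rows(series=[[0, 0, 0, 0, 0, 0, -0.45], [0, 0, 0, 0, 0, 0, -0.4], [0, 0, 0, 0, 0, 0, -0.3], [0, 0, 0, 0, 0, 0, -0.2], [0, 0, 0, 0, 0, 0, -0.1], [0, 0, 0, 0, 0, 0, 0], [0, 0, 0, 0, 0, 0, 0], [0, 0, 0, 0, 0, 0, 0]])

```text
time_s: 30.2
ee_pos: [0.5602, 0.1031, 0.233]
eef_rot: [-3.142, -0.0, 0.087]
force: [0.8, 0.6, 0.9]
grip_width: 0.047
```

```bash
python3 - <<'E'
from h import *
view('c11.png'); view('c12.png')
E
```

```text
30.25 [0.5602 0.1031 0.233 ] 4.98 [-0.56 -0.07  0.37] [0.008 0.025 0.028] 0.0474
30.3 [0.5602 0.1031 0.233 ] 4.98 [ 0.02 -0.53 -0.68] [ 0.013  0.06  -0.01 ] 0.047
```

View pics/c12.png

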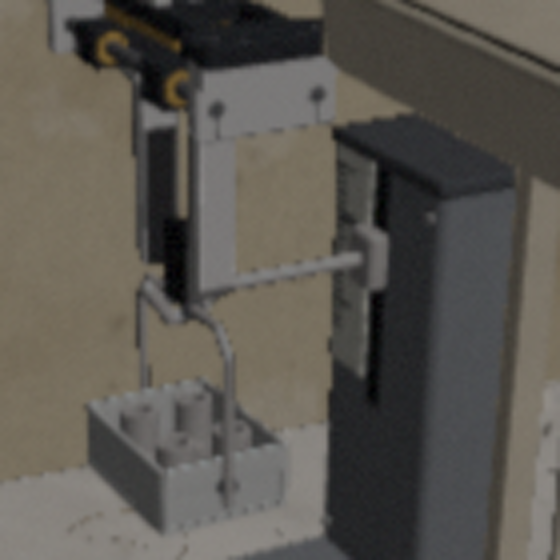

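The tray hangs with the fingers clear, and the pointer block is unchanged at about (372,258). I'm retreating straight up.

send_rows(series=[[0, 0, 0, 0, 0, -0.003, 0], [0, 0, 0, 0, 0, -0.01, 0], [0, 0, 0, 0, 0, -0.02, 0], [0, 0, 0, 0, 0, -0.035, 0], [0, 0, 0, 0, 0, -0.055, 0], [0, 0, 0, 0, 0, -0.075, 0], [0, 0, 0, 0, 0, -0.095, 0], [0, 0, 0, 0, 0, -0.1, 0]])

```text
time_s: 31.1
ee_pos: [0.5606, 0.1031, 0.3359]
eef_rot: [-3.141, -0.004, 0.087]
force: [0.5, -0.5, -0.2]
grip_width: 0.0474
```

send_rows(series=[[0, 0, 0, -0.02, 0, 0, 0], [0, 0, 0, -0.05, 0, 0, 0], [0, 0, 0, -0.085, 0, 0, 0], [0, 0, 0, -0.12, 0, 0, 0], [0, 0, 0, -0.15, 0, 0, 0], [0, 0, 0, -0.16, 0, 0, 0], [0, 0, 0, -0.16, 0, 0, 0], [0, 0, 0, -0.16, 0, 0, 0]])

```text
time_s: 31.9
ee_pos: [0.4015, 0.0892, 0.3329]
eef_rot: [-3.142, -0.0, 0.087]
force: [1.2, -0.4, 0.9]
grip_width: 0.0467
```

```bash
python3 - <<'E'
from h import *
view('d0.png'); a=[]
for i in range(20):
    c=ctrl.camera('side'); a.append(c['pixels'][100:225,285:345].astype(int))
print([int(np.abs(x-a[0]).max()) for x in a[1:]], [round(float(np.abs(x-a[0]).mean()),3) for x in a[1::4]])
view('d1.png'); cam('top','top9.png'); cam('side','side9.png')
a=cv2.imread('pics/d0.png');b=cv2.imread('pics/d1.png');cv2.imwrite('pics/d2.png',cv2.resize(np.hstack([a,b]),(800,400)))
E
```

```text
31.95 [0.4016 0.0892 0.3327] 4.98 [ 1.04 -0.79  0.19] [ 0.06  -0.066 -0.027] 0.0471
[20, 15, 15, 15, 13, 16, 13, 13, 15, 13, 14, 13, 14, 16, 17, 12, 14, 14, 16] [1.042, 1.022, 1.019, 1.016, 1.014]
33.0 [0.4008 0.0892 0.333 ] 4.99 [ 0.23 -0.16  0.13] [ 0.015 -0.02  -0.035] 0.047
```

View pics/d2.png

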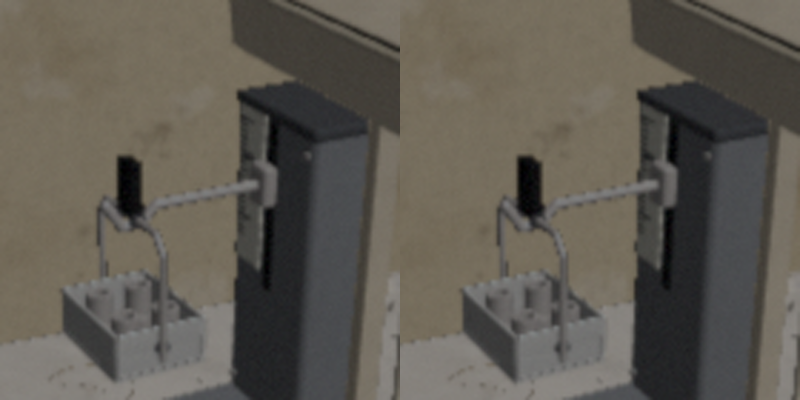

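View pics/top9.png

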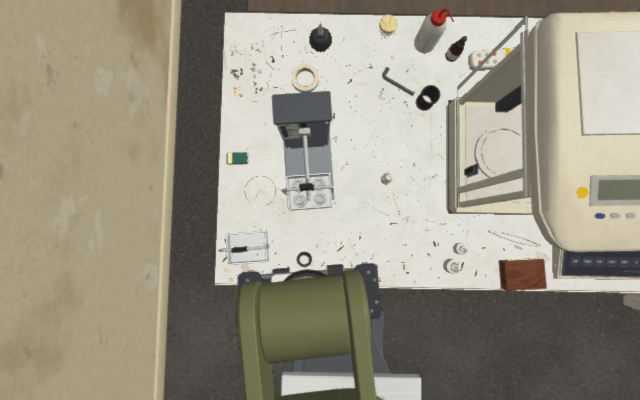

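Both frames match (tab at about (128,185), pointer block at (262,185) in each), so the tray is still. In the top view it hangs at (309,192), and the empty tray, loupe, objective and battery haven't moved. One last check: level.

```bash
python3 - <<'E'
from h import *
c=cam('top'); P=cloud(c)
z=P[170:215,280:338].reshape(-1,3)
k=z[(z[:,2]>.09)&(z[:,2]<.16)]; print(len(k),rect(k[:,:2]))
a=np.radians(5); d=(k-k.mean(0)); X=d[:,0]*np.cos(a)+d[:,1]*np.sin(a); Y=-d[:,0]*np.sin(a)+d[:,1]*np.cos(a)
for nm,m in(('+x',X>32),('x+',X>.032),('x-',X<-.032),('y+',Y>.042),('y-',Y<-.042)):
    if m.sum(): print(nm,m.sum(),np.percentile(k[m,2],[50,90]).round(4))
t=P[183:192,295:318].reshape(-1,3); t=t[t[:,2]>.225]; print('tab',t.mean(0).round(4),t[:,2].max().round(4),rect(t[:,:2]))
im=cv2.cvtColor(c['pixels'],cv2.COLOR_RGB2BGR)[120:220,265:345]; cv2.imwrite('pics/e1.png',cv2.resize(im,None,fx=6,fy=6,interpolation=cv2.INTER_CUBIC))
E
```

```text
1277 (array([559.7, 101.9]), array([70.1, 98.5]), 5.09)
x+ 154 [0.1309 0.1398]
x- 68 [0.1364 0.1405]
y+ 53 [0.1377 0.1396]
y- 60 [0.1394 0.1417]
tab [0.5588 0.1048 0.2434] 0.2478 (array([559.3, 105. ]), array([ 9.8, 23.5]), 5.71)
```

View pics/e1.png

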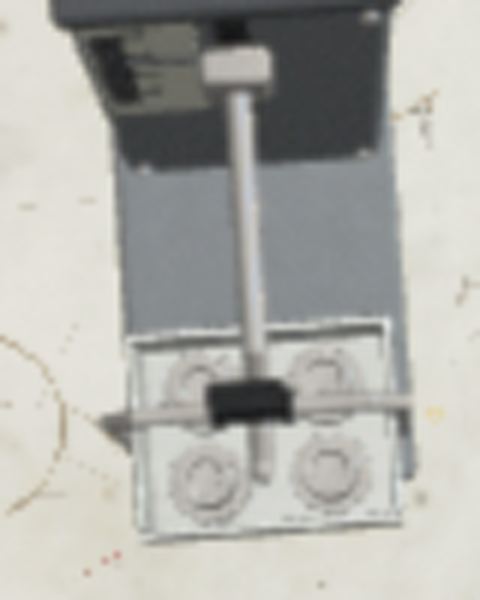

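```bash
python3 - <<'E'
from h import *
print(ctrl.hand_in()); print(ctrl.get_obs()['time_s'])
E
```

```text
the job is handed in; nothing more can be done
None
the job is handed in; nothing more can be done
```

The tray with the bushings is hanging on the scale, and I handed the job in at about 33 s of the 72 s allowed. I gripped it by the black tab, brought the bar over the hook tip from the front and seated it. I then eased it down at about 1 cm/s until the spring carried the weight, opened the fingers and backed away.

- **Weight:** free-hanging wrist readings averaged about 2.75 N, so roughly 0.28 kg.
- **Pointer:** it settled about 27 mm down, far from the bottom stop. I worked that out from the TCP height; I did not read it off the tick plate.
- **Let-go:** the last wrist force before opening was -0.04 ± 0.04 N. The pointer did not visibly move when the fingers opened. I took the force sensor's zero as exact. My few no-load readings averaged about -0.2 N, which is within their scatter, and I did not measure the pointer's speed directly.
- **Still:** 20 side pictures over 1 s differed only by image noise.
- **Level:** opposite rims agreed within about 2 mm (about 1.3°) by bail direction (y). Front to back they agreed at the rim (0.7 mm). The median heights there differed by about 5 mm, probably because that sample mixed in the tray floor and walls.
- **Fit and surroundings:** from above, the hook arm passes under the tab between the collars. The empty tray and the other things looked unmoved.

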